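# Change the nests in a blister sealer

## Task

The sealer holds a nest with a finished round pack: slide that nest, with its pack still in it, out from under the sealing frame onto the empty outline at the side, put the square blister shell flat into the pocket of the empty square-pocket nest, and slide that nest sideways squarely into the outline under the sealing frame. Both nests must end square inside their outlines with their handles towards the robot, and must stay flat on the bench all the way: slide them, never lift or tip them. Leave the flask, the oil can and the spare round shell where they stand.

Things in the scene. Friction and masses are not known exactly. Their poses are not given: they have to be found in the camera images.
- press: fixed heat sealer. Origin: centre of the white outline (inner side 136 mm) under its sealing frame, at bench height; x away from the robot, z up. Open frame at z = 105 to 140 mm: outer edges x = -62 to 62, y = +-70 mm, bars 20 mm wide; side bars run back to posts (26 mm square, x = 120, y = +-60, 230 mm high). No room for an upright gripper at the handle of a nest under it: lean the tool back.
- mark_out: painted white square outline on the bench, inner side 136 mm, line 6 mm wide, flat. Origin: its centre, at bench height; x and y along its sides, x away from the robot. The empty place where the finished nest must go; to the left or the right of the sealer, about 220 mm from it.
- mark_load: painted white square outline on the bench, inner side 136 mm, line 6 mm wide, flat. Origin: its centre, at bench height; x and y along its sides, x away from the robot. The place on the other side of the sealer, where the empty nest stands at the start.
- nest_round: loose wooden nest, 120 x 120 x 22 mm, 0.4 kg, with a round pocket in the middle of its top, 8 mm deep, 71 mm across. Steel handle fin on its front side (to the robot): 12 mm wide in y, x = -105 to -55, z = 10 to 58 mm. Origin: centre of the underside; x away from the robot, z up. It starts under the sealing frame with the finished pack in its pocket.
- nest_square: loose wooden nest, 120 x 120 x 22 mm, 0.4 kg, with a square pocket in the middle of its top, 8 mm deep, 71 mm wide, sides along x and y. Steel handle fin on its front side (to the robot): 12 mm wide in y, x = -105 to -55, z = 10 to 58 mm. Origin: centre of the underside; x away from the robot, z up. It starts empty on mark_load.
- pack_sealed: finished round pack of white plastic: flange 66 mm across and 4 mm thick, round bubble 34 mm across in the middle, 26 mm high in all, 30 g. Origin: centre of the underside, z up. It lies in nest_round's pocket (underside 14 mm above the nest's underside).
- shell_square: loose square blister shell of white plastic: flange 66 x 66 x 4 mm, square bubble 32 x 32 mm in the middle, 26 mm high in all, 30 g, lying bubble up on the bench at the far left or far right. Origin: centre of the underside; x, y along its sides, z up. Seated in the pocket, its underside is 14 mm above the nest's underside.
- shell_round: spare round shell, same form as pack_sealed, lying on the bench on the other far side. Not needed, leave it.
- flask: steel drinking flask, 44 mm across, 185 mm high, loose, standing beside the sealer between its outline and one of the side outlines, towards the rear: it juts into the straight sliding lane. Origin: centre of its underside.
- oilcan: black oil can, 44 mm across, 125 mm high, loose, standing likewise on the other side of the sealer and jutting into the lane. Origin: centre of its underside.
- nest_round_handle (a point): centre of nest_round's handle fin, x = -85, y = 0, z = 40 mm in the nest's frame: a good grip point.
- nest_square_handle (a point): centre of nest_square's handle fin, x = -85, y = 0, z = 40 mm in the nest's frame: a good grip point.
Things that resemble listed ones, but are neither listed nor needed, are in the scene too. Leave any brown look-alike of the pack_sealed alone.

How it is judged:
By the outcome, as a careful person would: the job done as asked, in the order asked, and still so for the second after the job is handed in, with the robot touching nothing.
It also fails if it takes over 72 s, if anything falls off the work surface, if the arm or the gripper's body presses on something with over 40 N, if the wrist force passes 120 N, or if a joint passes its speed limit or range.

## Robot

A 6-joint arm with a two-finger parallel gripper is mounted at the origin on the work surface. World frame = base frame: x ahead of the robot, y to its left, z up, the work surface at z = 0. Lengths are in m, angles in rad, forces in N, time in s.
With the tool pointing down it reaches from about 0.375 to 0.975 m from the base axis. Payload 3.8 kg.
Tool frame: the origin (TCP) lies at the centre of the arm's flange, where the gripper is bolted on; the fingertips stand 173 mm ahead of it and the grasp point (between the pads) lies 155 mm ahead of it (bot.tip_reach is the distance from the TCP to the fingertips, in m); z points along the fingers, y is the line along which they close (so a half turn about z gives the same grasp; the last joint's range is limited). The gripper opens to 85 mm and grips with 20 to 120 N. Pads are 22 mm wide; open, the fingers measure 114 mm over their backs; the gripper's body (76 mm by 85 mm) begins 54 mm behind the grasp point. The pads swing forward as they close: fully open they stand 13 mm farther back than shut.
Start: joints at [1.181, 0.264, 1.604, -0, 1.274, -0.037], TCP at [0.233, 0.633, 0.405] pointing down, gripper open.
Joint ranges: [-2.63, 2.63], [-0.94, 2.18], [0.31, 2.57], [-1.31, 4.45], [0, 2.66], [-2.55, 2.55]. Speed limits (rad/s): [2.57, 2.57, 3.14, 3.14, 3.14, 3.14].

## Interface

Orientations are given as a rotation vector (axis times angle).
In Python, from workcell import bot gives the robot as it stands.
- The arm moves only by the tool drive_tool, never from a script. Its arguments are lists of equal length, an entry for each row: "claw": the finger opening in mm, from 0 to 85.4; "slide": the shift along the world's x, y, z each as a share of 0.5 m, from -1 to 1, a list of three; "yaw": the turn about the world's z as a share of 180 degrees, from -1 to 1. A call has 1 to 8 rows; each row is the pose to reach, as a shift and turn from the pose commanded when the call began, turning the shorter way round; what a row does not reach only later rows make up. A row lasts 1/12 s, in which the tool goes at most 41.7 mm and 7.16 degrees, less where a joint would pass 70% of its speed; a pose out of reach is approached as far as the arm can. A call with a number of a shift or a turn outside -1 to 1 is refused whole. A call with a gripper value outside its range is refused whole. The fingers move at their own pace and stop on an object; "newtons" is the grip in N (left out, the last holds). Time passes only in rows, so rows that repeat a pose let the fingers close. It gives the time, the measured TCP pose, the force, the opening and the grip force at its end, in the units of the state.
- bot.read_state(): the state, without advancing time (a new reading comes with each control period).
- bot.read_camera(name): name is "scene" or "top" or "wrist"; returns a dict with "color" (384x512x3 uint8, red, green, blue), "depth" (384x512 float32, m along the optical axis (not along the pixel's ray), 0 where there is no reading), "mtx" (3x3 intrinsics, pixels), "k1" (the pictures are not rectified: a ray, as slopes to the right and down, at radius r is drawn at 1 + k1 r^2 times it, then the intrinsics apply), "eye" and "rotation" of the camera in the world. Camera axes: x right, y up, looking along -z (the intrinsics and any distortion apply to the point x, -y, -z); pixel columns grow to the right and rows downward; lengths in m; the calibration is good to about 2 mm. A picture is of the moment at which its call begins.
- bot.finish_job(): hands the job in; it is judged then, once.
The state is a dict: "time": time; "q": joint angles; "joint_vel": joint speeds; "joint_torque": joint torques, N m; "tool_pos": TCP position; "tcp_rot": TCP orientation; "wrist_force": force on the tool from outside, world axes, zero at the start; "torque": the same for the moment, N m; "width": opening from 0.0 (shut) to 1.0 (fully open); "grip_force": force on a finger pad.
Only numpy, scipy, OpenCV 4.12 (cv2) and the standard library are available. Lean on these libraries where they do the work, as an engineer would, in place of code of your own. Each camera call takes 0.05 s, during which the arm holds its last target. There are 200 camera calls.

## Working session

There is one attempt and no reset: what is moved stays moved. The work goes in short steps, Python scripts to look and compute and a tool call to move; the robot and the scene stay as the last step left them, time stands still between calls to the robot, and variables do not carry over. Pictures are saved under pics/ and viewed, at most 11 in all, crops included, and the job is handed in when it is done.

Besides the shell and the picture viewer there is one more tool, called after "Call:" as a command line: name --pt "numbers of a row" for each row, then --argument value for the rest. drive_tool: Moves the arm, as the interface text tells. Shift numbers are shares of 0.5 m and turn numbers shares of 180 degrees, none past 1 either way. Its arguments: {"type":"object","properties":{"claw":{"type":"array","items":{"type":"number"}},"slide":{"type":"array","items":{"type":"array","items":{"type":"number"}}},"yaw":{"type":"array","items":{"type":"number"}},"newtons":{"type":"number"}},"required":["claw","slide","yaw"]}

```bash
ls; mkdir -p pics; cat > h.py <<'E'
import numpy as np, cv2
from workcell import bot
def ray(c,uv):
    K=c["mtx"];d=np.atleast_2d(uv).astype(float)
    p=cv2.undistortPoints(d[:,None],K,np.array([c["k1"],0,0,0.]))[:,0] 
    r=np.c_[p[:,0],-p[:,1],-np.ones(len(p))]@np.array(c["rotation"]).T
    return np.array(c["eye"]),r
def onz(c,uv,z):
    e,r=ray(c,uv); return e+r*((z-e[2])/r[:,2:3])
def cloud(c):
    h,w=c["depth"].shape;v,u=np.mgrid[:h,:w]
    e,r=ray(c,np.c_[u.ravel(),v.ravel()])
    return (e+r*c["depth"].reshape(-1,1)).reshape(h,w,3)
def save(c,n,box=None,s=1):
    im=c["color"][...,::-1]
    if box: im=im[box[1]:box[3],box[0]:box[2]]
    cv2.imwrite("pics/"+n,cv2.resize(im,None,fx=s,fy=s,interpolation=cv2.INTER_CUBIC))
E
python3 - <<'E'
from h import *
import pickle
for n in("scene","top"):
    c=bot.read_camera(n);pickle.dump(c,open(n+".pkl","wb"));save(c,n+"0.png",s=1.5)
    print(n,c["eye"],np.array(c["rotation"]).round(3).tolist(),c["mtx"][0][0],c["k1"])
s=bot.read_state();print(s)
E
```

```text
pics
scene [1.06431339 0.44989877 0.81723889] [0.351, 0.83, 2.204] 359.34089400044985 -0.033515469664684557
top [ 0.43223456 -0.0034267   1.14168878] [0.094, -0.099, -1.587] 441.195424434423 0.02838317244551548
{'time': 0.1, 'q': array([ 1.18108835e+00,  2.64713809e-01,  1.60522168e+00, -2.73000793e-06,
        1.27371661e+00, -3.69100705e-02]), 'joint_vel': array([ 0.00013389, -0.00357738, -0.00369498, -0.00030639,  0.000701  ,
        0.00235368]), 'joint_torque': array([ 1.51896129e-03, -5.16700244e+01, -3.68596745e+01, -9.18831552e-05,
        6.22410531e-03, -4.85389921e-05]), 'tool_pos': array([0.23312352, 0.63314526, 0.40347042]), 'tcp_rot': array([-0.55122655, -3.09241339,  0.00316208]), 'wrist_force': array([-0.05810025,  0.14254459, -0.23305136]), 'torque': array([ 0.00090209,  0.01064935, -0.05263919]), 'grip_force': 0.0, 'width': 0.9974722071420852}
```

```bash
sed -i 's/np.array(c\["rotation"\]).T/cv2.Rodrigues(np.array(c["rotation"],float))[0].T/' h.py
```

```text
(no output)
```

View pics/top0.png

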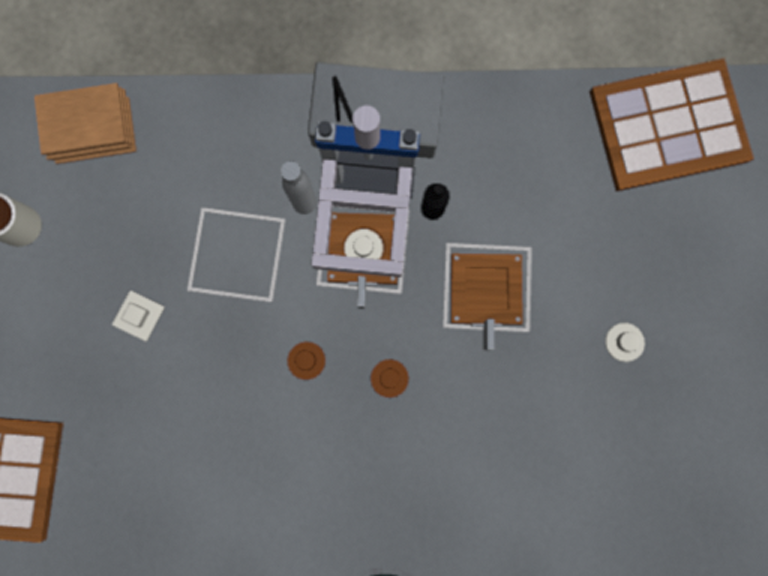

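View pics/scene0.png

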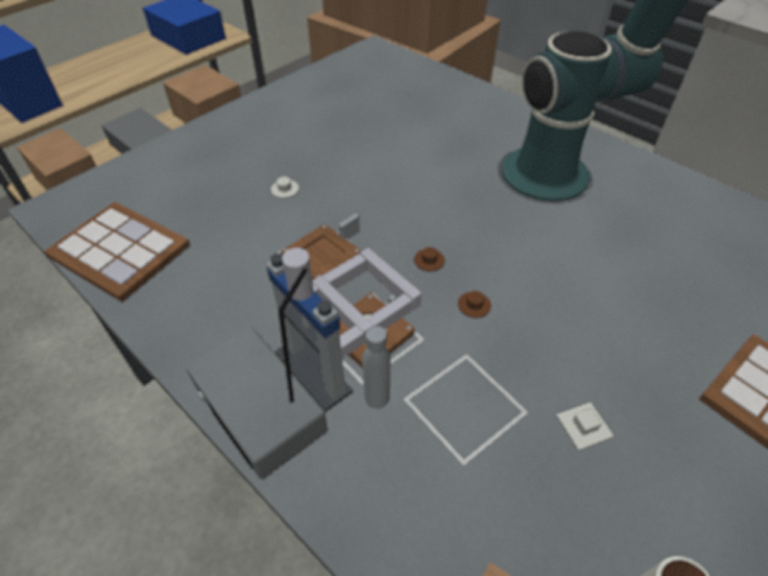

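```bash
cat > m.py <<'E'
from h import *
import pickle
def white(c,lo=165):
    im=c["color"].astype(int); return ((im.min(2)>lo)&(im.max(2)-im.min(2)<35)).astype(np.uint8)
def rect(p):
    (x,y),(w,h),a=cv2.minAreaRect(p.astype(np.float32)); a=(a+45)%90-45
    return "c %.4f %.4f  size %.1f %.1f  yaw %.2f"%(x,y,w*1e3,h*1e3,a)
if __name__=="__main__":
    c=pickle.load(open("top.pkl","rb"));P=cloud(c)
    hsv=cv2.cvtColor(c["color"],cv2.COLOR_RGB2HSV)
    W=white(c)
    n,L,S,C=cv2.connectedComponentsWithStats(W)
    for i in range(1,n):
        if S[i,4]<25: continue
        v,u=np.where(L==i);p=np.c_[u,v]
        z=np.median(P[v,u,2]); q=onz(c,p,max(z,0))
        print("W",(C[i]*1.5).astype(int),S[i,4],"z %.3f"%z,rect(q[:,:2]))
    B=((hsv[...,1]>110)&(hsv[...,0]<20)).astype(np.uint8)
    n,L,S,C=cv2.connectedComponentsWithStats(B)
    for i in range(1,n):
        if S[i,4]<60: continue
        v,u=np.where(L==i);z=np.median(P[v,u,2]);q=onz(c,np.c_[u,v],z)
        print("B",(C[i]*1.5).astype(int),S[i,4],"z %.3f"%z,rect(q[:,:2]))
    # height slices
    for nm,(u0,v0,u1,v1) in dict(flask=(270,150,318,220),can=(415,175,455,225),finR=(345,276,378,315),finS=(475,320,505,355),frame=(310,160,412,274),shell=(105,285,170,345)).items():
        b=[int(k/1.5) for k in (u0,v0,u1,v1)]
        Q=P[b[1]:b[3],b[0]:b[2]].reshape(-1,3)
        for lo,hi in((.012,.03),(.03,.045),(.045,.07),(.07,.1),(.1,.13),(.13,.15),(.15,.2)):
            q=Q[(Q[:,2]>lo)&(Q[:,2]<hi)]
            if len(q)>6: print(nm,lo,hi,len(q),q.min(0).round(3),q.max(0).round(3),rect(q[:,:2]))
E
python3 m.py
```

```text
W [704  85] 332 z 0.027 c 0.9232 -0.5794  size 39.5 59.0  yaw 11.15
W [665  94] 335 z 0.027 c 0.9096 -0.5114  size 39.9 59.5  yaw 11.19
W [711 112] 338 z 0.027 c 0.8745 -0.5893  size 39.9 59.0  yaw 11.15
W [673 120] 339 z 0.027 c 0.8607 -0.5212  size 39.8 59.5  yaw 11.62
W [633 129] 330 z 0.027 c 0.8464 -0.4520  size 38.6 59.4  yaw 11.64
W [719 139] 341 z 0.027 c 0.8256 -0.5993  size 39.5 59.1  yaw 11.15
W [641 157] 343 z 0.026 c 0.7972 -0.4621  size 39.4 59.9  yaw 11.81
W [  9 213] 57 z 0.086 c 0.7004 0.5937  size 61.8 20.5  yaw 0.46
W [235 254] 329 z 0.002 c 0.6446 0.2451  size 146.1 146.3  yaw -8.81
W [363 243] 349 z 0.021 c 0.6546 0.0238  size 59.4 49.9  yaw -1.01
W [480 275] 244 z 0.002 c 0.5794 -0.1912  size 146.1 145.8  yaw -3.59
W [329 282] 41 z 0.001 c 0.5892 0.0802  size 58.6 19.9  yaw -27.72
W [388 287] 47 z 0.002 c 0.5783 -0.0157  size 21.7 60.3  yaw 16.78
W [137 315] 555 z 0.006 c 0.5395 0.4107  size 63.9 63.8  yaw -26.24
W [513 327] 43 z 0.002 c 0.5055 -0.2319  size 14.7 58.5  yaw 9.77
W [625 341] 417 z 0.006 c 0.4790 -0.4218  size 58.6 61.8  yaw -3.50
W [ 21 448] 417 z
[... 2956 characters left out ...]
.78  0.112 0.069] c 0.7200 0.0477  size 123.1 132.7  yaw -24.73
frame 0.07 0.1 33 [ 0.722 -0.037  0.071] [0.772 0.109 0.098] c 0.7562 0.0399  size 38.0 149.9  yaw 12.21
frame 0.1 0.13 210 [ 0.589 -0.037  0.103] [0.766 0.106 0.13 ] c 0.6776 0.0420  size 138.6 170.5  yaw -6.74
frame 0.13 0.15 2264 [ 0.586 -0.055  0.13 ] [0.767 0.099 0.15 ] c 0.6798 0.0213  size 141.2 180.5  yaw -5.69
frame 0.15 0.2 35 [ 0.751 -0.054  0.152] [ 0.755 -0.035  0.178] c 0.7525 -0.0444  size 18.9 2.0  yaw -6.94
shell 0.012 0.03 177 [0.52  0.39  0.012] [0.559 0.431 0.03 ] c 0.5405 0.4107  size 35.1 31.9  yaw -26.30
shell 0.03 0.045 15 [0.525 0.395 0.03 ] [0.553 0.422 0.033] c 0.5381 0.4068  size 24.5 21.9  yaw -22.51
```

```bash
cat > m2.py <<'E'
from m import *
c=pickle.load(open("top.pkl","rb"));P=cloud(c);W=white(c,140)
# press outline: bench-level white points near front
p0=np.argwhere(W)[:,::-1];q=onz(c,p0,0.)[:,:2]
z=P[p0[:,1],p0[:,0],2]
def line(sel,nm):
    vx,vy,x,y=cv2.fitLine(q[sel].astype(np.float32),cv2.DIST_HUBER,0,.003,.001).ravel()
    print(nm,sel.sum(),"pt %.4f %.4f ang %.2f"%(x,y,np.degrees(np.arctan2(vy,vx))))
low=z<.008
r=low&(q[:,0]>.5)&(q[:,0]<.8)&(q[:,1]>-.08)&(q[:,1]<.12)
for a in q[r][np.lexsort((q[r][:,1],))][::4]: print(a.round(3),end=" ")
s=pickle.load(open("scene.pkl","rb"))
Ps=cloud(s);Ws=white(s,140)
n,L,S,C=cv2.connectedComponentsWithStats(Ws)
print()
for i in range(1,n):
    if S[i,4]<100: continue
    v,u=np.where(L==i);zz=np.median(Ps[v,u,2]);o=onz(s,np.c_[u,v],max(0,zz))
    print("S",(C[i]*1.5).astype(int),S[i,4],"z %.3f"%zz,rect(o[:,:2]))
E
python3 m2.py
```

```text
[ 0.718 -0.057] [ 0.702 -0.054] [ 0.691 -0.054] [ 0.675 -0.051] [ 0.664 -0.051] [ 0.643 -0.048] [ 0.632 -0.047] [ 0.614 -0.044] [ 0.595 -0.044] [ 0.592 -0.041] [ 0.582 -0.041] [ 0.598 -0.039] [ 0.587 -0.039] [ 0.577 -0.038] [ 0.579 -0.036] [ 0.577 -0.033] [ 0.574 -0.031] [ 0.574 -0.025] [ 0.577 -0.02 ] [ 0.574 -0.017] [ 0.58  -0.012] [ 0.577 -0.01 ] [ 0.58  -0.005] [0.58  0.001] [0.58  0.006] [0.578 0.009] [0.583 0.014] [0.58  0.016] [0.583 0.037] [0.583 0.042] [0.583 0.048] [0.586 0.053] [0.586 0.058] [0.589 0.063] [0.586 0.066] [0.584 0.068] [0.589 0.074] [0.587 0.076] [0.589 0.081] [0.589 0.087] [0.587 0.089] [0.592 0.094] [0.592 0.097] [0.611 0.1  ] [0.6 0.1] [0.59 0.1 ] [0.606 0.102] [0.595 0.102] [0.6   0.105] [0.59  0.105] 
S [742  13] 382 z 0.184 c -0.8254 0.1252  size 156.8 160.7  yaw -0.58
S [283 186] 145 z 0.003 c 0.4782 -0.4222  size 68.7 64.5  yaw 16.79
S [111 217] 156 z 0.024 c 0.8255 -0.5982  size 41.4 63.1  yaw 12.17
S [133 229] 152 z 0.024 c 0.8121 -0.5295  size 40.1 58.7  yaw 12.18
S [ 93 231] 166 z 0.024 c 0.8747 -0.5878  size 41.9 62.8  yaw 10.25
S [126 249] 377 z 0.024 c 0.8537 -0.4854  size 42.5 132.7  yaw 11.72
S [155 240] 183 z 0.024 c 0.7982 -0.4620  size 42.4 63.4  yaw 12.16
S [ 85 251] 372 z 0.024 c 0.9170 -0.5438  size 42.7 132.5  yaw 11.34
S [294 256] 160 z 0.288 c 0.7719 0.0125  size 31.4 33.3  yaw 43.06
S [364 293] 1095 z 0.139 c 0.6733 0.0236  size 140.0 163.6  yaw -6.80
S [118 270] 184 z 0.024 c 0.8960 -0.4414  size 39.6 59.2  yaw 10.91
S [759 356] 128 z 0.025 c 0.2254 0.5765  size 47.6 27.3  yaw 18.01
S [464 409] 634 z 0.000 c 0.6445 0.2466  size 150.5 150.1  yaw -8.81
S [753 376] 259 z 0.025 c 0.2741 0.5879  size 55.9 42.4  yaw -5.24
S [744 395] 361 z 0.025 c 0.3244 0.5860  size 61.9 42.5  yaw -5.05
S [584 424] 591 z 0.003 c 0.5407 0.4134  size 66.8 67.1  yaw -27.16
S [675 563] 103 z 0.083 c 0.6831 0.6039  size 21.1 66.3  yaw 42.19
```

Call:
drive_tool --claw '[85,85,85,85,85,85,85,85]' --pt "0.28 -0.6 0" --pt "0.28 -0.6 0" --pt "0.28 -0.6 0" --pt "0.28 -0.6 0" --pt "0.28 -0.6 0" --pt "0.28 -0.6 0" --pt "0.28 -0.6 0" --pt "0.28 -0.6 0" --yaw '[0.0756,0.0756,0.0756,0.0756,0.0756,0.0756,0.0756,0.0756]' --newtons 60

```text
time: 0.77
tool_pos: [0.3734, 0.3312, 0.4042]
tcp_rot: [-0.181, -3.136, 0.001]
wrist_force: [0.7, 0.4, 0.0]
width: 0.994
grip_force: 0.0
```

```bash
cat > st.py <<'E'
from h import *
def st():
    s=bot.read_state();R=cv2.Rodrigues(np.array(s["tcp_rot"]))[0]
    y=R[:,1];z=R[:,2];yaw=(np.degrees(np.arctan2(-y[0],y[1]))+90)%180-90
    print("t %.2f pos"%s["time"],s["tool_pos"].round(4),"yaw %.2f"%yaw,"zax",z.round(3),"F",s["wrist_force"].round(1),"w %.3f g %.1f"%(s["width"],s["grip_force"]),"j6 %.2f"%s["q"][5]);return s,R
if __name__=="__main__": st()
E
python3 - <<'E'
from st import *
s,R=st();c=bot.read_camera("wrist");print(R.T@(np.array(c["eye"])-s["tool_pos"]),c["eye"], -cv2.Rodrigues(c["rotation"])[0][:,2])
E
```

```text
t 0.77 pos [0.3734 0.3312 0.4042] yaw -6.59 zax [-0.    -0.001 -1.   ] F [0.7 0.4 0. ] w 0.994 g 0.0 j6 -0.78
[ 0.08211539 -0.00021175  0.03163354] [0.2917915  0.34044135 0.37262743] [ 0.31629766 -0.03695803 -0.94793982]
```

Call:
drive_tool --claw '[85,85,85,85,85,85,85,85]' --pt "0.262 -0.598 -0.15" --pt "0.262 -0.598 -0.15" --pt "0.262 -0.598 -0.15" --pt "0.262 -0.598 -0.15" --pt "0.262 -0.598 -0.15" --pt "0.262 -0.598 -0.15" --pt "0.262 -0.598 -0.15" --pt "0.262 -0.598 -0.15" --yaw '[0,0,0,0,0,0,0,0]'

```text
time: 1.48
tool_pos: [0.5038, 0.0341, 0.3294]
tcp_rot: [-0.181, -3.136, -0.0]
wrist_force: [0.7, 0.3, -0.1]
width: 0.997
grip_force: 0.0
```

```bash
python3 - <<'E'
from st import *
st();c=bot.read_camera("wrist");save(c,"w1.png",s=1.2)
E
```

```text
t 1.48 pos [0.5038 0.0341 0.3294] yaw -6.62 zax [-0.  0. -1.] F [ 0.7  0.3 -0.1] w 0.997 g 0.0 j6 -1.44
```

View pics/w1.png

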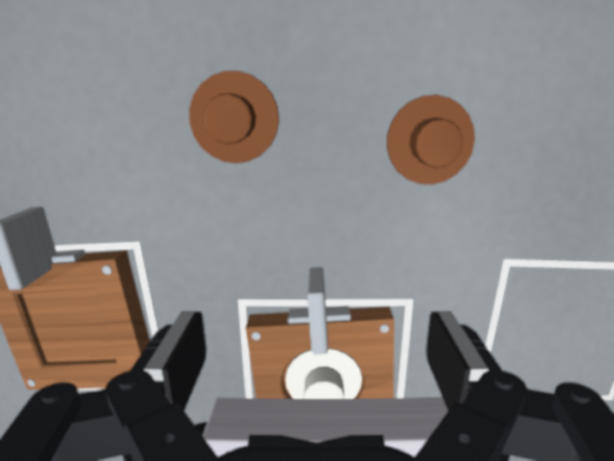

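Call:
drive_tool --claw '[60,60,60,60,60,60,60,60]' --pt "0 0 -0.07" --pt "0 0 -0.14" --pt "0 0 -0.21" --pt "0 0 -0.27" --pt "0 0 -0.27" --pt "0.04 -0.005 -0.27" --pt "0.084 -0.01 -0.27" --pt "0.084 -0.01 -0.27" --yaw '[0,0,0,0,0,0,0,0]'

```text
time: 2.2
tool_pos: [0.5499, 0.031, 0.1976]
tcp_rot: [0.181, 3.13, 0.001]
wrist_force: [1.0, -0.3, 1.2]
width: 0.7
grip_force: 0.0
```

Call:
drive_tool --claw '[5,5,5,5,5,5]' --pt "0 0 0" --pt "0 0 0" --pt "0 0 0" --pt "0 0 0" --pt "0 0 0" --pt "0 0 0" --yaw '[0,0,0,0,0,0]' --newtons 60

```text
time: 2.7
tool_pos: [0.5451, 0.0312, 0.1955]
tcp_rot: [-0.18, -3.136, -0.0]
wrist_force: [-3.1, 2.0, 5.1]
width: 0.127
grip_force: 58.8
```

```bash
python3 st.py
```

```text
t 2.70 pos [0.5451 0.0312 0.1955] yaw -6.58 zax [-0.001  0.    -1.   ] F [-3.1  2.   5.1] w 0.127 g 58.8 j6 -1.44
```

Call:
drive_tool --claw '[5,5,5,5,5]' --pt "-0.015 0.002 0" --pt "-0.035 0.004 0" --pt "-0.06 0.007 0" --pt "-0.08 0.009 0" --pt "-0.08 0.009 0" --yaw '[0,0,0,0,0]'

```text
time: 3.12
tool_pos: [0.5038, 0.0355, 0.1955]
tcp_rot: [-0.181, -3.136, 0.0]
wrist_force: [-1.2, 1.2, 2.4]
width: 0.129
grip_force: 58.8
```

```bash
python3 - <<'E'
from st import *
from m import *
st();c=bot.read_camera("wrist");save(c,"w2.png",s=1)
c=bot.read_camera("top");pickle.dump(c,open("top.pkl","wb"))
E
python3 m.py | egrep "^B \[3|finR|^W \[3"
```

```text
t 3.12 pos [0.5038 0.0355 0.1955] yaw -6.60 zax [-0.001 -0.    -1.   ] F [-1.2  1.2  2.4] w 0.129 g 58.8 j6 -1.43
W [366 117] 197 z 0.291 c 0.7719 0.0097  size 30.6 30.3  yaw 43.10
W [362 188] 557 z 0.140 c 0.7267 0.0145  size 135.0 61.0  yaw -6.63
W [358 244] 857 z 0.139 c 0.6428 0.0233  size 137.6 100.8  yaw -6.50
W [352 274] 32 z 0.022 c 0.6011 0.0361  size 41.1 5.2  yaw -1.01
B [360 245] 463 z 0.023 c 0.6493 0.0286  size 104.6 34.8  yaw -4.64
B [315 361] 153 z 0.006 c 0.4532 0.1047  size 23.6 49.4  yaw -5.03
B [378 377] 148 z 0.006 c 0.4262 0.0020  size 23.0 53.1  yaw -1.06
finR 0.03 0.045 8 [0.595 0.02  0.038] [0.596 0.038 0.044] c 0.5955 0.0291  size 17.6 0.7  yaw -2.02
```

View pics/w2.png

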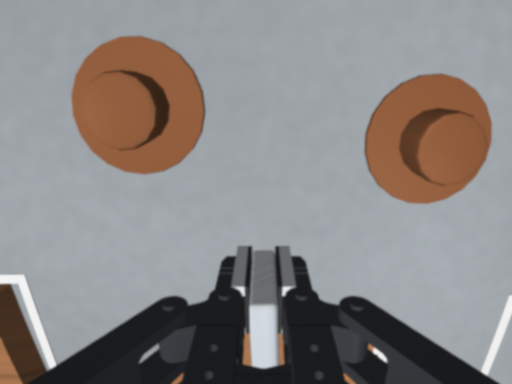

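Call:
drive_tool --claw '[5,5,5,5,5,5,5,5]' --pt "0.005 0.03 0" --pt "0.01 0.08 0" --pt "0.012 0.14 0" --pt "0.012 0.2 0" --pt "0.012 0.26 0" --pt "0.012 0.32 0" --pt "0.012 0.38 0" --pt "0.012 0.43 0" --yaw '[0,0,0,0,0,0,0,0]'

```text
time: 3.88
tool_pos: [0.5109, 0.2511, 0.1954]
tcp_rot: [-0.181, -3.136, 0.003]
wrist_force: [0.0, -6.0, 4.9]
width: 0.13
grip_force: 58.9
```

Call:
drive_tool --claw '[5,5,5,5,5]' --pt "0 0.01 0" --pt "0.015 0.022 0" --pt "0.035 0.022 0" --pt "0.055 0.022 0" --pt "0.055 0.022 0" --yaw '[0,-0.006,-0.012,-0.012,-0.012]'

```text
time: 4.3
tool_pos: [0.5395, 0.2608, 0.1954]
tcp_rot: [-0.241, -3.132, -0.0]
wrist_force: [-0.2, 1.4, 5.4]
width: 0.128
grip_force: 59.7
```

```bash
python3 - <<'E'
from st import *
from m import *
st();c=bot.read_camera("top");pickle.dump(c,open("top.pkl","wb"))
save(c,"t2.png",(80,80,360,260),2)
E
python3 m.py | egrep "^B \[[23]|flask|^W \[[23]"
```

```text
t 4.30 pos [0.5395 0.2608 0.1954] yaw -8.80 zax [-0.  0. -1.] F [-0.2  1.4  5.4] w 0.128 g 59.7 j6 -1.01
W [365 117] 208 z 0.291 c 0.7720 0.0097  size 31.4 31.6  yaw 26.41
W [361 222] 1503 z 0.140 c 0.6749 0.0197  size 137.7 166.2  yaw -6.39
W [249 244] 323 z 0.002 c 0.6446 0.2449  size 147.2 147.3  yaw -8.78
W [232 252] 447 z 0.020 c 0.6429 0.2466  size 61.9 60.1  yaw -0.95
W [357 285] 147 z 0.002 c 0.5924 0.0311  size 146.8 26.0  yaw -6.36
B [240 249] 1297 z 0.023 c 0.6418 0.2425  size 120.7 118.9  yaw -8.51
B [305 360] 478 z 0.006 c 0.4576 0.1230  size 61.4 61.0  yaw -1.06
B [389 377] 477 z 0.006 c 0.4246 -0.0171  size 61.2 60.7  yaw -1.31
flask 0.012 0.03 33 [0.713 0.104 0.013] [0.737 0.145 0.03 ] c 0.7221 0.1224  size 18.4 42.3  yaw 16.55
flask 0.03 0.045 26 [0.713 0.105 0.031] [0.738 0.141 0.044] c 0.7221 0.1194  size 14.4 41.0  yaw 28.39
flask 0.045 0.07 45 [0.713 0.104 0.045] [0.741 0.145 0.069] c 0.7233 0.1212  size 19.1 42.6  yaw 23.20
flask 0.07 0.1 59 [0.713 0.104 0.071] [0.744 0.144 0.1  ] c 0.7243 0.1203  size 20.7 43.1  yaw 28.00
flask 0.1 0.13 88 [0.712 0.105 0.1  ] [0.752 0.146 0.13 ] c 0.7282 0.1222  size 28.5 42.2  yaw 33.78
flask 0.13 0.15 117 [0.674 0.091 0.13 ] [0.75  0.145 0.149] c 0.7076 0.1189  size 78.8 41.2  yaw 15.09
flask 0.15 0.2 182 [0.719 0.111 0.15 ] [0.748 0.14  0.191] c 0.7337 0.1257  size 27.9 29.1  yaw -18.46
```

View pics/t2.png

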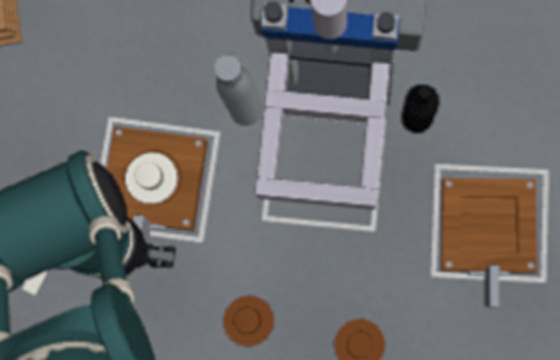

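Call:
drive_tool --claw '[5,5,5,60,60,60,60,60]' --pt "0.006 0.005 0" --pt "0.006 0.005 0" --pt "0.006 0.005 0" --pt "0.006 0.005 0" --pt "0.006 0.005 0" --pt "0.006 0.005 0" --pt "0.006 0.005 0.05" --pt "0.006 0.005 0.12" --yaw '[0,0,0,0,0,0,0,0]'

```text
time: 5.02
tool_pos: [0.5396, 0.2625, 0.2506]
tcp_rot: [-0.24, -3.123, 0.008]
wrist_force: [1.0, 0.0, -1.4]
width: 0.701
grip_force: 0.0
```

```bash
python3 st.py
```

```text
t 5.02 pos [0.5396 0.2625 0.2506] yaw -8.77 zax [-0.01  -0.004 -1.   ] F [ 1.   0.  -1.4] w 0.701 g 0.0 j6 -1.01
```

Call:
drive_tool --claw '[60,60,60,60,60,60,60]' --pt "0 0 0.05" --pt "0.117 0.25 0.1" --pt "0.117 0.25 0.1" --pt "0.117 0.25 0.1" --pt "0.117 0.25 0.1" --pt "0.117 0.25 0.1" --pt "0.117 0.25 0.1" --yaw '[0,-0.098,-0.098,-0.098,-0.098,-0.098,-0.098]'

```text
time: 5.6
tool_pos: [0.6004, 0.3893, 0.3041]
tcp_rot: [-0.715, -3.058, 0.002]
wrist_force: [0.2, -0.1, -1.2]
width: 0.703
grip_force: 0.0
```

```bash
cat > sh.py <<'E'
from st import *
from m import *
def shell(c,z=.004):
    W=white(c,150);P=cloud(c)
    n,L,S,C=cv2.connectedComponentsWithStats(W)
    for i in range(1,n):
        if S[i,4]<500: continue
        v,u=np.where(L==i);q=P[v,u]
        for lo,hi in((z-.003,z+.005),(z+.018,z+.03)):
            k=(q[:,2]>lo)&(q[:,2]<hi)
            if k.sum()>200:
                o=onz(c,np.c_[u,v][k],np.median(q[k,2]));print(C[i].astype(int),k.sum(),"z %.4f"%np.median(q[k,2]),rect(o[:,:2]))
E
python3 - <<'E'
from sh import *
st();c=bot.read_camera("wrist");save(c,"w3.png",s=1);shell(c)
c=bot.read_camera("top");pickle.dump(c,open("top.pkl","wb"))
E
python3 m.py | egrep "^B \[2|^W \[2"
```

```text
t 5.60 pos [0.6004 0.3893 0.3041] yaw -26.32 zax [-0.001 -0.001 -1.   ] F [ 0.2 -0.1 -1.2] w 0.703 g 0.0 j6 -0.57
[255 107] 5022 z 0.0031 c 0.5391 0.4119  size 66.6 65.7  yaw -26.39
[255 107] 1831 z 0.0250 c 0.5390 0.4130  size 32.0 31.2  yaw -27.67
W [236 252] 325 z 0.002 c 0.6445 0.2450  size 146.3 146.3  yaw -8.93
W [232 251] 434 z 0.020 c 0.6441 0.2466  size 62.8 61.6  yaw 0.31
B [234 252] 1495 z 0.023 c 0.6431 0.2430  size 121.1 119.3  yaw -9.00
```

View pics/w3.png

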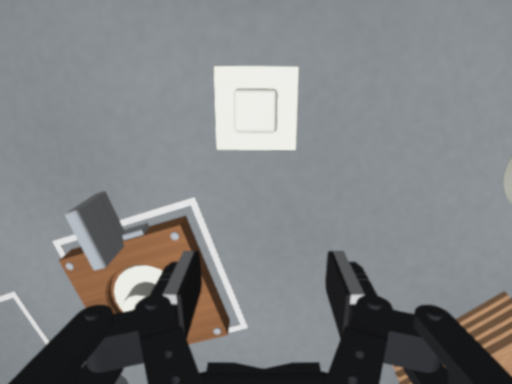

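Call:
drive_tool --claw '[60,60,60,60,60,60,60,60]' --pt "-0.06 0.02 -0.02" --pt "-0.122 0.045 -0.05" --pt "-0.122 0.045 -0.11" --pt "-0.122 0.045 -0.17" --pt "-0.122 0.045 -0.22" --pt "-0.122 0.045 -0.25" --pt "-0.122 0.045 -0.252" --pt "-0.122 0.045 -0.252" --yaw '[-0.002,-0.002,-0.002,-0.002,-0.002,-0.002,-0.002,-0.002]' --newtons 25

```text
time: 6.37
tool_pos: [0.5391, 0.41, 0.1779]
tcp_rot: [-0.728, -3.054, 0.004]
wrist_force: [-0.3, -0.1, 0.6]
width: 0.699
grip_force: 0.0
```

Call:
drive_tool --claw '[25,25,25,25,25,25]' --pt "0 0 0" --pt "0 0 0" --pt "0 0 0" --pt "0 0 0" --pt "0 0 0" --pt "0 0 0" --yaw '[0,0,0,0,0,0]' --newtons 25

```text
time: 6.87
tool_pos: [0.5408, 0.412, 0.1816]
tcp_rot: [0.726, 3.053, 0.005]
wrist_force: [0.6, 0.4, 7.7]
width: 0.372
grip_force: 26.2
```

```bash
python3 st.py
```

```text
t 6.87 pos [0.5408 0.412  0.1816] yaw -26.76 zax [ 0.004  0.002 -1.   ] F [0.6 0.4 7.7] w 0.372 g 26.2 j6 -0.49
```

Call:
drive_tool --claw '[25,25,25,25,25,25,25,25]' --pt "0 0 0.04" --pt "0 0 0.1" --pt "0 0 0.17" --pt "0 -0.05 0.24" --pt "0 -0.12 0.28" --pt "0 -0.2 0.28" --pt "0 -0.28 0.28" --pt "0 -0.36 0.28" --yaw '[0,0,0,0,0.02,0.05,0.08,0.11]'

```text
time: 7.53
tool_pos: [0.5394, 0.2301, 0.3205]
tcp_rot: [0.181, 3.134, 0.001]
wrist_force: [0.4, -0.8, -1.0]
width: 0.369
grip_force: 25.4
```

Call:
drive_tool --claw '[25,25,25,25,25,25,25,25]' --pt "-0.02 -0.08 0" --pt "-0.04 -0.16 0" --pt "-0.04 -0.24 0" --pt "-0.04 -0.32 0" --pt "-0.04 -0.4 0" --pt "-0.04 -0.48 0" --pt "-0.04 -0.56 0" --pt "-0.04 -0.64 0" --yaw '[0.02,0.027,0.027,0.027,0.027,0.027,0.027,0.027]'

```text
time: 8.2
tool_pos: [0.5191, -0.0904, 0.3196]
tcp_rot: [0.057, 3.14, -0.0]
wrist_force: [0.9, -0.3, -0.3]
width: 0.366
grip_force: 25.4
```

```bash
python3 st.py
```

```text
t 8.20 pos [ 0.5191 -0.0904  0.3196] yaw -2.10 zax [ 0.001 -0.    -1.   ] F [ 0.9 -0.3 -0.3] w 0.366 g 25.4 j6 -1.75
```

Call:
drive_tool --claw '[25,25,25,25,25,25,25]' --pt "0.02 -0.08 0" --pt "0.06 -0.15 0" --pt "0.12 -0.18 0" --pt "0.18 -0.18 0" --pt "0.22 -0.18 0" --pt "0.22 -0.18 0" --pt "0.22 -0.18 0" --yaw '[0,0,0,0,0,0,0]'

```text
time: 8.78
tool_pos: [0.6302, -0.1787, 0.3189]
tcp_rot: [-0.057, -3.141, -0.0]
wrist_force: [0.1, -0.1, -0.2]
width: 0.368
grip_force: 25.4
```

```bash
cat > nest.py <<'E'
from sh import *
def wood(c):
    P=cloud(c);hsv=cv2.cvtColor(c["color"],cv2.COLOR_RGB2HSV)
    B=((hsv[...,1]>90)&(hsv[...,0]<22)).astype(np.uint8)
    for nm,lo,hi in(("top",.019,.026),("pocket",.009,.0175),("fin",.05,.063)):
        M=((P[...,2]>lo)&(P[...,2]<hi)&((B>0) if nm!="fin" else True)).astype(np.uint8)
        M=cv2.morphologyEx(M,cv2.MORPH_OPEN,np.ones((3,3)))
        n,L,S,C=cv2.connectedComponentsWithStats(M)
        for i in range(1,n):
            if S[i,4]<300: continue
            v,u=np.where(L==i);z=np.median(P[v,u,2]);o=onz(c,np.c_[u,v],z)
            print(nm,C[i].astype(int),S[i,4],"z %.4f"%z,rect(o[:,:2]),o[:,:2].min(0).round(4),o[:,:2].max(0).round(4))
E
python3 - <<'E'
from nest import *
st();c=bot.read_camera("wrist");pickle.dump(c,open("w4.pkl","wb"));save(c,"w4.png",s=1);wood(c)
E
```

```text
t 8.78 pos [ 0.6302 -0.1787  0.3189] yaw -2.09 zax [-0.  0. -1.] F [ 0.1 -0.1 -0.2] w 0.368 g 25.4 j6 -1.85
top [251 111] 13524 z 0.0211 c 0.5723 -0.1862  size 118.9 116.4  yaw -2.08 [ 0.5123 -0.247 ] [ 0.6325 -0.1251]
top [ 29 326] 1378 z 0.0211 c 0.7850 -0.4385  size 77.3 54.9  yaw 11.20 [ 0.7434 -0.4683] [ 0.8212 -0.4074]
pocket [251 117] 7746 z 0.0132 c 0.5736 -0.1862  size 72.1 71.8  yaw -1.28 [ 0.5372 -0.2228] [ 0.6102 -0.1496]
pocket [ 46 320] 412 z 0.0129 c 0.7766 -0.4153  size 74.4 18.8  yaw 19.98 [ 0.7418 -0.4361] [ 0.8139 -0.405 ]
fin [248  20] 803 z 0.0569 c 0.5066 -0.1837  size 12.2 24.6  yaw -2.27 [ 0.4941 -0.1899] [ 0.5191 -0.1774]
fin [358 280] 365 z 0.0565 c 0.7015 -0.1024  size 13.3 35.1  yaw 11.83 [ 0.6949 -0.1191] [ 0.7107 -0.084 ]
```

View pics/w4.png

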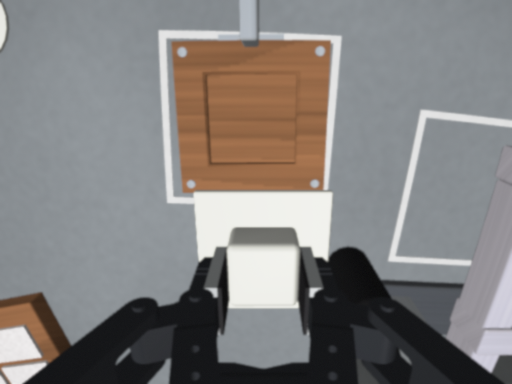

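```bash
python3 - <<'E'
from nest import *
c=pickle.load(open("w4.pkl","rb"));P=cloud(c);W=white(c,150)
M=(W>0)&(P[...,2]>.128)&(P[...,2]<.15);v,u=np.where(M);z=np.median(P[v,u,2]);o=onz(c,np.c_[u,v],z)
print("flange z %.4f"%z,rect(o[:,:2]))
f=o[(u>205)&(u<320)];uu=u[(u>205)&(u<320)]
e=np.array([f[uu==k][np.argmin(f[uu==k][:,0])] for k in np.unique(uu)])
vx,vy,x,y=cv2.fitLine(e[:,:2].astype(np.float32),cv2.DIST_HUBER,0,.01,.001).ravel();print("front edge x %.4f y %.4f dir %.2f"%(x,y,np.degrees(np.arctan2(vy,vx))-90))
row=o[(v>200)&(v<218)];print("y ext",row[:,1].min(),row[:,1].max())
T=(W>0)&(P[...,2]>.155)&(P[...,2]<.175);v,u=np.where(T);o=onz(c,np.c_[u,v],np.median(P[v,u,2]));print("bubble",np.median(P[v,u,2]),rect(o[:,:2]))
E
```

```text
flange z 0.1402 c 0.6464 -0.1179  size 209.2 80.5  yaw -20.28
front edge x 0.5947 y -0.1798 dir -2.07
y ext -0.21081474205205603 -0.14537392308981917
bubble 0.1623373797109148 c 0.6270 -0.1765  size 36.2 33.0  yaw -4.24
```

Call:
drive_tool --claw '[25,25,25,25,25,25,25,25]' --pt "-0.05 -0.007 0" --pt "-0.108 -0.0144 0" --pt "-0.108 -0.0144 -0.05" --pt "-0.108 -0.0144 -0.1" --pt "-0.108 -0.0144 -0.15" --pt "-0.108 -0.0144 -0.19" --pt "-0.108 -0.0144 -0.21" --pt "-0.108 -0.0144 -0.21" --yaw '[0,0,0,0,0,0,0,0]'

```text
time: 9.5
tool_pos: [0.5732, -0.185, 0.2113]
tcp_rot: [-0.057, -3.135, -0.003]
wrist_force: [0.1, 0.0, -1.1]
width: 0.369
grip_force: 25.4
```

```bash
python3 st.py
```

```text
t 9.50 pos [ 0.5732 -0.185   0.2113] yaw -2.10 zax [-0.006  0.002 -1.   ] F [ 0.1  0.  -1.1] w 0.369 g 25.4 j6 -1.89
```

Call:
drive_tool --claw '[25,25,25]' --pt "0 0 0" --pt "0 0 0" --pt "0 0 0" --yaw '[0,0,0]'

```text
time: 9.75
tool_pos: [0.5765, -0.1861, 0.216]
tcp_rot: [0.057, 3.138, -0.002]
wrist_force: [-0.6, 0.6, -0.8]
width: 0.37
grip_force: 25.4
```

```bash
python3 st.py
```

```text
t 9.75 pos [ 0.5765 -0.1861  0.216 ] yaw -2.10 zax [ 0.003 -0.001 -1.   ] F [-0.6  0.6 -0.8] w 0.370 g 25.4 j6 -1.89
```

Call:
drive_tool --claw '[25,25,25,25,25,25]' --pt "0 0 -0.01" --pt "0 0 -0.02" --pt "0 0 -0.03" --pt "0 0 -0.035" --pt "0 0 -0.035" --pt "0 0 -0.035" --yaw '[0,0,0,0,0,0]'

```text
time: 10.25
tool_pos: [0.5755, -0.1858, 0.1961]
tcp_rot: [-0.058, -3.14, -0.0]
wrist_force: [0.5, 0.2, -0.4]
width: 0.368
grip_force: 25.5
```

```bash
python3 st.py
```

```text
t 10.25 pos [ 0.5755 -0.1858  0.1961] yaw -2.10 zax [-0.001  0.    -1.   ] F [ 0.5  0.2 -0.4] w 0.368 g 25.5 j6 -1.89
```

Call:
drive_tool --claw '[50,50,50,50,50,50,50,50]' --pt "0 0 0" --pt "0 0 0" --pt "0 0 0.005" --pt "0 0 0.03" --pt "0 0 0.09" --pt "0 0 0.15" --pt "0.04 0 0.2" --pt "0.1 0 0.2" --yaw '[0,0,0,0,0,0,0,0]'

```text
time: 10.92
tool_pos: [0.6267, -0.1867, 0.3049]
tcp_rot: [0.059, 3.132, -0.005]
wrist_force: [1.3, -1.5, 2.2]
width: 0.583
grip_force: 0.0
```

```bash
python3 - <<'E'
from nest import *
st();c=bot.read_camera("wrist");save(c,"w5.png",s=1);wood(c);shell(c,.018)
c=bot.read_camera("top");pickle.dump(c,open("top.pkl","wb"))
E
python3 m.py | egrep "^B \[4|can|^W \[4"
```

```text
t 10.92 pos [ 0.6267 -0.1867  0.3049] yaw -2.16 zax [ 0.009 -0.004 -1.   ] F [ 1.3 -1.5  2.2] w 0.583 g 0.0 j6 -1.86
top [262 114] 15398 z 0.0211 c 0.5733 -0.1862  size 119.0 118.5  yaw -2.08 [ 0.5122 -0.2472] [ 0.6345 -0.1252]
top [ 25 329] 1161 z 0.0211 c 0.7739 -0.4408  size 55.2 55.5  yaw 11.85 [ 0.7419 -0.4689] [ 0.7989 -0.4113]
pocket [ 37 319] 382 z 0.0133 c 0.7582 -0.4264  size 64.0 35.3  yaw -38.73 [ 0.7417 -0.4614] [ 0.7905 -0.4088]
fin [261  19] 762 z 0.0569 c 0.5080 -0.1841  size 11.3 21.9  yaw -1.83 [ 0.4969 -0.1896] [ 0.519  -0.1781]
fin [379 288] 300 z 0.0564 c 0.6994 -0.0982  size 29.9 10.3  yaw -3.32 [ 0.6943 -0.1131] [ 0.7054 -0.0836]
[251 109] 318 z 0.0183 c 0.5346 -0.1467  size 123.3 59.3  yaw 43.06
[262 119] 5373 z 0.0171 c 0.5728 -0.1859  size 65.6 65.1  yaw -2.15
[262 119] 1979 z 0.0389 c 0.5728 -0.1857  size 31.3 31.3  yaw -2.13
W [449 279] 194 z 0.002 c 0.5866 -0.1303  size 49.5 152.3  yaw -15.53
W [493 248] 28 z 0.548 c 0.5435 -0.1087  size 12.0 4.4  yaw -19.88
B [459 282] 437 z 0.023 c 0.5759 -0.1465  size 38.5 116.2  yaw -1.77
can 0.012 0.03 26 [ 0.699 -0.119  0.013] [ 0.723 -0.077  0.029] c 0.7084 -0.0956  size 42.9 19.0  yaw -15.50
can 0.03 0.045 21 [ 0.699 -0.115  0.03 ] [ 0.715 -0.078  0.045] c 0.7045 -0.0951  size 37.3 11.3  yaw -14.33
can 0.045 0.07 44 [ 0.699 -0.117  0.045] [ 0.723 -0.077  0.07 ] c 0.7078 -0.0946  size 42.1 17.2  yaw -19.06
can 0.07 0.1 189 [ 0.698 -0.12   0.07 ] [ 0.741 -0.078  0.1  ] c 0.7196 -0.0988  size 42.4 41.9  yaw -10.71
can 0.1 0.13 77 [ 0.706 -0.109  0.1  ] [ 0.729 -0.087  0.129] c 0.7186 -0.0980  size 21.8 18.8  yaw -35.91
```

View pics/w5.png

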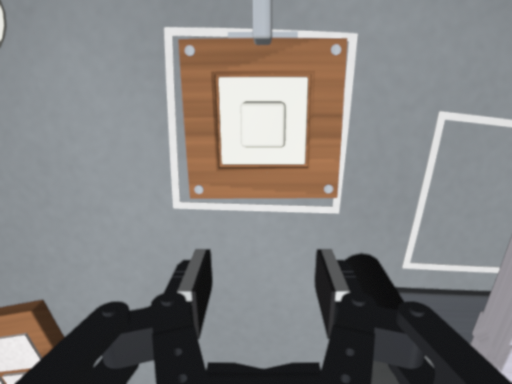

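Call:
drive_tool --claw '[60,60,60,60,60,60,60,60]' --pt "-0.08 0.002 0" --pt "-0.16 0.005 0" --pt "-0.24 0.007 0" --pt "-0.31 0.009 0" --pt "-0.31 0.009 -0.06" --pt "-0.31 0.009 -0.13" --pt "-0.31 0.009 -0.2" --pt "-0.31 0.009 -0.2" --yaw '[0,0,0,0,0,0,0,0]'

```text
time: 11.68
tool_pos: [0.466, -0.1796, 0.1908]
tcp_rot: [-0.058, -3.129, -0.008]
wrist_force: [-1.9, 1.5, 0.1]
width: 0.707
grip_force: 0.0
```

Call:
drive_tool --claw '[60,60]' --pt "0 0 0" --pt "0 0 0" --yaw '[0,0]'

```text
time: 11.85
tool_pos: [0.4711, -0.1816, 0.1979]
tcp_rot: [0.058, 3.14, -0.001]
wrist_force: [0.1, 0.2, 0.1]
width: 0.706
grip_force: 0.0
```

```bash
python3 - <<'E'
from nest import *
st();c=bot.read_camera("wrist");P=cloud(c);M=(P[...,2]>.045)&(P[...,2]<.062)
v,u=np.where(M);print(u.min(),u.max(),v.min(),v.max());q=P[v,u];k=(abs(q[:,1]+.182)<.015)&(q[:,0]<.5);print(k.sum(),q[k].min(0),q[k].max(0))
E
```

```text
t 11.85 pos [ 0.4711 -0.1816  0.1979] yaw -2.10 zax [ 0.001 -0.    -1.   ] F [0.1 0.2 0.1] w 0.706 g 0.0 j6 -1.95
150 377 264 367
2177 [ 0.46711455 -0.18943089  0.04501397] [ 0.49997745 -0.17667402  0.05889386]
```

Call:
drive_tool --claw '[60,5,5,5,5,5,5]' --pt "-0.007 -0.003 0" --pt "-0.007 -0.003 0" --pt "-0.007 -0.003 0" --pt "-0.007 -0.003 0" --pt "-0.007 -0.003 0" --pt "-0.007 -0.003 0" --pt "-0.007 -0.003 0" --yaw '[0,0,0,0,0,0,0]' --newtons 60

```text
time: 12.48
tool_pos: [0.4674, -0.1829, 0.1972]
tcp_rot: [0.057, 3.141, -0.0]
wrist_force: [-1.4, 0.0, 6.2]
width: 0.127
grip_force: 58.6
```

```bash
python3 st.py
```

```text
t 12.48 pos [ 0.4674 -0.1829  0.1972] yaw -2.09 zax [ 0. -0. -1.] F [-1.4  0.   6.2] w 0.127 g 58.6 j6 -1.96
```

Call:
drive_tool --claw '[5,5,5,5,5,5,5,5]' --pt "0.006 0.03 0" --pt "0.015 0.08 0" --pt "0.025 0.14 0" --pt "0.035 0.2 0" --pt "0.045 0.26 0" --pt "0.055 0.32 0" --pt "0.065 0.39 0" --pt "0.074 0.443 0" --yaw '[0,-0.003,-0.006,-0.01,-0.014,-0.018,-0.022,-0.025]'

```text
time: 13.15
tool_pos: [0.5047, 0.0402, 0.1972]
tcp_rot: [0.182, 3.135, -0.001]
wrist_force: [-0.4, -5.6, 3.2]
width: 0.127
grip_force: 59.1
```

Call:
drive_tool --claw '[5,5,5]' --pt "0 0 0" --pt "0 0 0" --pt "0 0 0" --yaw '[0,0,0]'

```text
time: 13.4
tool_pos: [0.5048, 0.0394, 0.1972]
tcp_rot: [0.179, 3.135, 0.001]
wrist_force: [1.3, 4.0, 4.8]
width: 0.127
grip_force: 59.6
```

```bash
python3 - <<'E'
from nest import *
st();c=bot.read_camera("top");pickle.dump(c,open("top.pkl","wb"));wood(c)
E
python3 m.py | egrep "^B \[[34]|^W \[[34]|can .07"
```

```text
t 13.40 pos [0.5048 0.0394 0.1972] yaw -6.53 zax [ 0.002  0.001 -1.   ] F [1.3 4.  4.8] w 0.127 g 59.6 j6 -1.43
fin [52 79] 2166 z 0.0568 c 0.8696 0.4982  size 104.2 142.0  yaw 7.62 [0.811  0.4239] [0.9284 0.574 ]
W [366 117] 197 z 0.291 c 0.7719 0.0097  size 30.6 30.3  yaw 43.10
W [362 188] 550 z 0.140 c 0.7267 0.0145  size 135.0 61.0  yaw -6.63
W [359 245] 926 z 0.139 c 0.6428 0.0233  size 137.7 100.8  yaw -6.50
W [487 286] 408 z 0.002 c 0.5794 -0.1911  size 146.9 147.2  yaw -3.88
W [350 274] 34 z 0.038 c 0.5987 0.0406  size 45.5 5.1  yaw -1.01
B [360 243] 437 z 0.023 c 0.6520 0.0288  size 105.2 37.7  yaw -6.30
B [314 362] 199 z 0.006 c 0.4520 0.1074  size 29.1 52.2  yaw -5.00
B [376 377] 103 z 0.006 c 0.4262 0.0045  size 17.9 48.1  yaw -1.03
B [402 375] 68 z 0.005 c 0.4292 -0.0415  size 12.8 40.5  yaw -1.23
```

Call:
drive_tool --claw '[5,5,5,5,5,5,5]' --pt "0.01 -0.001 0" --pt "0.03 -0.004 0" --pt "0.05 -0.007 0" --pt "0.07 -0.009 0" --pt "0.084 -0.011 0" --pt "0.084 -0.011 0" --pt "0.084 -0.011 0" --yaw '[0,0,0,0,0,0,0]'

```text
time: 14.03
tool_pos: [0.5463, 0.0317, 0.1972]
tcp_rot: [-0.184, -3.136, 0.001]
wrist_force: [-0.9, 1.2, 7.8]
width: 0.131
grip_force: 60.1
```

```bash
cat > chk.py <<'E'
from nest import *
s,_=st()
c=bot.read_camera("top");pickle.dump(c,open("top.pkl","wb"));P=cloud(c)
hsv=cv2.cvtColor(c["color"],cv2.COLOR_RGB2HSV)
B=(hsv[...,1]>90)&(hsv[...,0]<22)
v,u=np.where(B);o=onz(c,np.c_[u,v],.022)[:,:2]
a=np.radians(-6.6);R=np.array([[np.cos(a),-np.sin(a)],[np.sin(a),np.cos(a)]])
l=(o-[.6535,.0213])@R
k=(abs(l)<.09).all(1);print("nest in press frame",k.sum(),l[k].min(0).round(4),l[k].max(0).round(4),rect(l[k]))
W=white(c,140);v,u=np.where((W>0)&(P[...,2]<.008));l=(onz(c,np.c_[u,v],0.)[:,:2]-[.6535,.0213])@R
k=(abs(l)<.09).all(1);l=l[k];print("outline",l.min(0).round(4),l.max(0).round(4));
E
python3 chk.py
```

```text
t 14.03 pos [0.5463 0.0317 0.1972] yaw -6.71 zax [-0.    -0.001 -1.   ] F [-0.9  1.2  7.8] w 0.131 g 60.1 j6 -1.44
nest in press frame 523 [-0.0007 -0.0457] [0.0592 0.0572] c 0.0294 0.0056  size 58.9 103.2  yaw 0.74
outline [ 0.0054 -0.0722] [ 0.0864 -0.0693]
```

Call:
drive_tool --claw '[50,50,50,50,50,50,50,50]' --pt "0 0 0" --pt "0 0 0" --pt "0 0 0" --pt "0 0 0" --pt "-0.04 0.005 0" --pt "-0.09 0.01 0" --pt "-0.09 0.01 0.05" --pt "-0.09 0.01 0.13" --yaw '[0,0,0,0,0,0,0,0]'

```text
time: 14.75
tool_pos: [0.496, 0.038, 0.2561]
tcp_rot: [-0.18, -3.122, 0.002]
wrist_force: [0.4, 1.0, -0.7]
width: 0.587
grip_force: 0.0
```

Call:
drive_tool --claw '[50,50,50,50,50,50,50,50]' --pt "0 0 0.08" --pt "0 0 0.16" --pt "-0.08 0 0.16" --pt "-0.16 0 0.16" --pt "-0.16 0 0.24" --pt "-0.16 0 0.32" --pt "-0.16 0 0.32" --pt "-0.16 0 0.32" --yaw '[0,0,0,0,0,0,0,0]'

```text
time: 15.42
tool_pos: [0.4214, 0.0381, 0.4241]
tcp_rot: [0.181, 3.13, 0.001]
wrist_force: [0.6, 0.2, 0.0]
width: 0.586
grip_force: 0.0
```

```bash
python3 chk.py; python3 - <<'E'
from nest import *
c=bot.read_camera("wrist");save(c,"w6.png",s=1.2);wood(c)
c=pickle.load(open("top.pkl","rb"));save(c,"t6.png",(100,80,380,260),2)
E
python3 m.py|egrep "can .07|flask .15|^W \[[236]|^B \[[23]|finR"
```

```text
t 15.42 pos [0.4214 0.0381 0.4241] yaw -6.61 zax [ 0.006 -0.    -1.   ] F [0.6 0.2 0. ] w 0.586 g 0.0 j6 -1.42
nest in press frame 802 [-0.0622 -0.0615] [0.0592 0.057 ] c -0.0016 -0.0020  size 121.1 117.5  yaw 0.74
outline [-0.0757 -0.0724] [0.0756 0.0775]
top [216 167] 557 z 0.0249 c 0.4233 -0.0164  size 32.1 33.0  yaw -8.36 [ 0.4067 -0.0325] [4.401e-01 3.000e-04]
top [338 180] 402 z 0.0249 c 0.4539 0.1234  size 30.6 30.5  yaw 41.97 [0.439  0.1075] [0.4723 0.1405]
top [410 280] 1211 z 0.0213 c 0.6152 0.2229  size 68.6 74.0  yaw -8.44 [0.5739 0.1861] [0.6487 0.2592]
top [462 296] 1125 z 0.0212 c 0.6433 0.2872  size 36.0 109.5  yaw -9.20 [0.5887 0.2673] [0.7001 0.3122]
top [240 304] 982 z 0.0211 c 0.6225 -0.0105  size 50.1 71.4  yaw -6.60 [ 0.5844 -0.0384] [0.6575 0.0181]
top [298 304] 986 z 0.0211 c 0.6301 0.0569  size 50.4 73.0  yaw -5.77 [0.5936 0.0332] [0.6686 0.0854]
fin [458 261] 475 z 0.0566 c 0.5622 0.2560  size 16.7 51.8  yaw -8.69 [0.5357 0.246 ] [0.5889 0.2669]
fin [270 288] 350 z 0.0569 c 0.5701 0.0293  size 11.7 51.0  yaw -5.85 [0.5442 0.0216] [0.5958 0.0375]
W [665  94] 
[... 943 characters left out ...]
 450] 97 z 0.623 c 0.3759 0.0803  size 12.8 9.0  yaw -1.17
W [270 564] 109 z 0.644 c 0.2979 0.0776  size 12.0 9.2  yaw -1.28
B [360 227] 612 z 0.023 c 0.6726 0.0246  size 102.1 78.7  yaw -6.44
B [234 252] 1494 z 0.023 c 0.6430 0.2430  size 121.1 119.3  yaw -9.00
B [343 274] 65 z 0.023 c 0.6013 0.0591  size 46.2 10.4  yaw -1.02
B [380 278] 70 z 0.024 c 0.5935 -0.0085  size 49.5 10.6  yaw -7.43
finR 0.012 0.03 77 [0.555 0.    0.012] [0.599 0.054 0.028] c 0.5896 0.0219  size 52.4 44.4  yaw 36.56
finR 0.03 0.045 8 [0.548 0.021 0.03 ] [0.588 0.034 0.043] c 0.5671 0.0236  size 7.5 42.1  yaw -18.50
finR 0.045 0.07 96 [0.548 0.02  0.046] [0.593 0.036 0.065] c 0.5709 0.0284  size 11.9 45.8  yaw -6.36
```

View pics/w6.png

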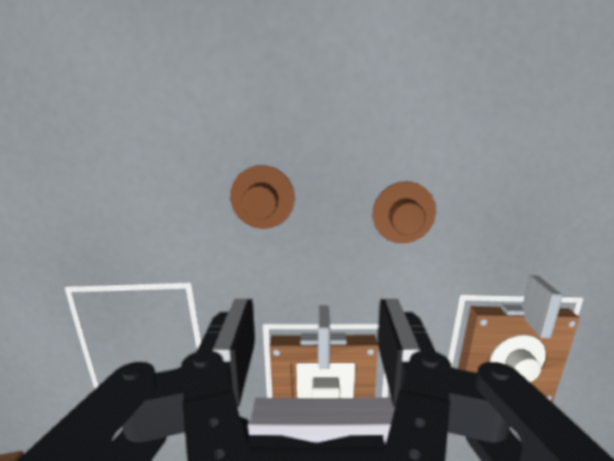

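```bash
python3 - <<'E'
from nest import *
c=bot.read_camera("wrist")
im=c["color"].astype(int)
for v in (281,288,300):
  print(v,[tuple(int(x) for x in im[v,u]) for u in range(214,232,1)][::1]); print([tuple(int(x) for x in im[v,u]) for u in range(306,326)])
save(c,"w7.png",(205,260,335,340),6)
E
```

```text
281 [(142, 147, 151), (144, 150, 154), (145, 151, 155), (148, 153, 158), (161, 166, 169), (194, 196, 199), (225, 225, 226), (234, 234, 234), (232, 232, 232), (220, 220, 221), (179, 181, 182), (135, 135, 135), (104, 97, 95), (90, 79, 74), (89, 77, 71), (89, 77, 70), (88, 76, 70), (89, 77, 71)]
[(85, 66, 54), (85, 66, 53), (84, 65, 53), (84, 65, 52), (84, 66, 53), (86, 69, 58), (97, 86, 80), (104, 101, 99), (88, 88, 89), (58, 58, 60), (36, 36, 37), (30, 29, 31), (30, 29, 30), (31, 30, 31), (30, 29, 30), (30, 29, 30), (30, 29, 30), (30, 29, 30), (30, 30, 32), (30, 29, 31)]
288 [(143, 149, 153), (143, 149, 153), (142, 148, 153), (143, 148, 153), (148, 154, 158), (174, 178, 181), (214, 216, 217), (230, 230, 231), (231, 231, 231), (220, 219, 218), (178, 171, 167), (125, 109, 99), (97, 71, 53), (92, 64, 44), (92, 64, 43), (92, 65, 44), (91, 63, 43), (91, 63, 43)]
[(99, 69, 47), (100, 70, 47), (100, 69, 47), (100, 69, 47), (101, 70, 48), (104, 72, 49), (106, 74, 51), (105, 73, 50), (94, 66, 47), (67, 50, 39), (42, 35, 33), (31, 29, 30), (30, 30, 31), (31, 30, 31), (30, 29, 30), (30, 29, 31), (30, 29, 30), (30, 30, 31), (30, 30, 31), (30, 29, 31)]
300 [(145, 151, 156), (145, 151, 155), (145, 151, 155), (145, 151, 155), (145, 151, 155), (154, 159, 163), (186, 189, 191), (222, 223, 224), (233, 233, 233), (231, 231, 231), (219, 214, 211), (178, 157, 145), (150, 111, 85), (145, 102, 70), (145, 101, 69), (145, 102, 70), (145, 101, 69), (145, 101, 70)]
[(161, 113, 78), (161, 113, 78), (162, 113, 78), (161, 112, 77), (161, 112, 77), (162, 113, 78), (161, 114, 80), (160, 120, 93), (155, 134, 121), (151, 147, 147), (144, 148, 152), (123, 128, 131), (81, 84, 86), (42, 43, 45), (30, 29, 30), (29, 28, 30), (29, 28, 29), (30, 29, 31), (30, 30, 31), (28, 28, 29)]
```

View pics/w7.png

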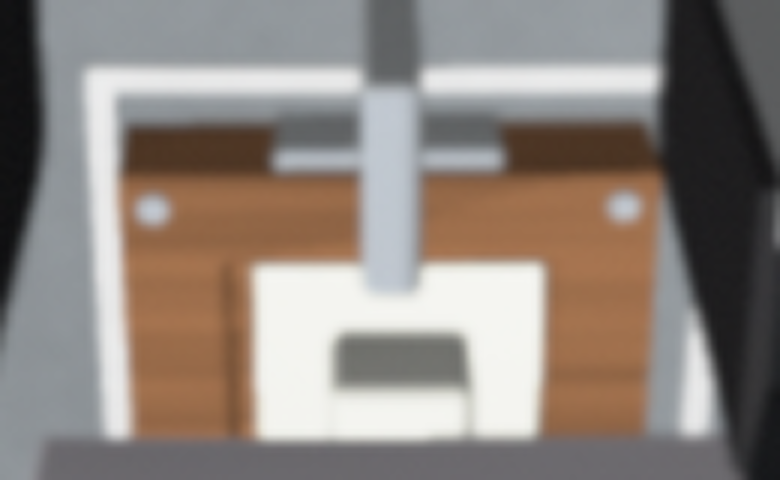

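```bash
python3 - <<'E'
from nest import *
c=bot.read_camera("wrist");a=np.radians(-6.6);R=np.array([[np.cos(a),-np.sin(a)],[np.sin(a),np.cos(a)]])
g=cv2.GaussianBlur(c["color"],(1,1),0).astype(int)
f=lambda u,v,z:((onz(c,[[u,v]],z)[:,:2]-[.6535,.0213])@R)[0].round(4)
for v in (322,328): print(v,g[v,216:232,2],g[v,308:326,2],g[v,308:326,0])
X=lambda x,y:(205+(x+.5)/6-.5,260+(y+.5)/6-.5)
print("outer L",f(*X(105,400),0),"inner R",f(*X(684,400),0),"outer R",f(*X(708,400),0),"nestL",f(*X(131,400),.022),"nestR",f(*X(649,400),.022))
print("front corner L bottom",f(*X(122,130),0),"line innerL",f(*X(117,130),0),"front inner",f(*X(250,95),0),"nest top front L/R",f(*X(122,175),.022),f(*X(661,172),.022))
E
```

```text
322 [151 151 151 151 156 180 218 230 231 216 157  98  75  73  72  72] [ 71  71  71  75  90 121 146 156 158 159 171 199 225 228 211 158  91  44] [147 148 147 147 147 148 147 147 148 149 163 195 223 227 210 157  90  43]
328 [150 150 149 151 154 172 205 226 232 222 178 120  83  75  75  74] [ 74  74  76  82 105 135 152 157 159 165 185 215 229 231 223 193 143  90] [155 155 155 155 153 151 148 148 149 156 179 212 228 231 222 189 138  85]
outer L [ 0.0164 -0.0702] inner R [0.0166 0.0711] outer R [0.0167 0.077 ] nestL [-0.0024 -0.0608] nestR [-0.0022  0.0584]
front corner L bottom [-0.0609 -0.0627] line innerL [-0.0608 -0.0639] front inner [-0.0703 -0.0332] nest top front L/R [-0.0637 -0.0603] [-0.0643  0.0576]
```

Call:
drive_tool --claw '[50,50,50,50,50,50,50,50]' --pt "0.07 0 -0.03" --pt "0.14 0 -0.07" --pt "0.16 0 -0.14" --pt "0.16 0 -0.21" --pt "0.16 0 -0.28" --pt "0.16 0 -0.35" --pt "0.16 0 -0.42" --pt "0.16 0 -0.45" --yaw '[0,0,0,0,0,0,0,0]'

```text
time: 16.28
tool_pos: [0.4982, 0.038, 0.1905]
tcp_rot: [-0.181, -3.127, 0.001]
wrist_force: [-1.5, 0.2, -0.9]
width: 0.582
grip_force: 0.0
```

Call:
drive_tool --claw '[50,50,50,50,5,5,5,5]' --pt "0 0 0" --pt "0.04 -0.005 0" --pt "0.09 -0.01 0" --pt "0.09 -0.01 0" --pt "0.09 -0.01 0" --pt "0.09 -0.01 0" --pt "0.09 -0.01 0" --pt "0.09 -0.01 0" --yaw '[0,0,0,0,0,0,0,0]'

```text
time: 16.95
tool_pos: [0.5454, 0.0332, 0.1968]
tcp_rot: [-0.181, -3.136, 0.0]
wrist_force: [-0.9, 0.1, 2.1]
width: 0.13
grip_force: 58.5
```

```bash
python3 st.py
```

```text
t 16.95 pos [0.5454 0.0332 0.1968] yaw -6.60 zax [-0.001 -0.    -1.   ] F [-0.9  0.1  2.1] w 0.130 g 58.5 j6 -1.44
```

Call:
drive_tool --claw '[5,5,5,5,50,50,50,50]' --pt "0.001 0.004 0" --pt "0.001 0.008 0" --pt "0.001 0.008 0" --pt "0.001 0.008 0" --pt "0.001 0.008 0" --pt "0.001 0.008 0" --pt "0.001 0.008 0" --pt "-0.05 0.013 0" --yaw '[0,0,0,0,0,0,0,0]'

```text
time: 17.62
tool_pos: [0.525, 0.0396, 0.1978]
tcp_rot: [0.181, 3.129, 0.001]
wrist_force: [0.4, 0.1, 0.7]
width: 0.585
grip_force: 0.0
```

Call:
drive_tool --claw '[50,50,50,50,50,50,50,50]' --pt "-0.04 0.005 0" --pt "-0.04 0.005 0.06" --pt "-0.04 0.005 0.13" --pt "-0.08 0 0.2" --pt "-0.12 0 0.27" --pt "-0.16 0 0.34" --pt "-0.2 0 0.42" --pt "-0.2 0 0.45" --yaw '[0,0,0,0,0,0,0,0]'

```text
time: 18.28
tool_pos: [0.4195, 0.0399, 0.4262]
tcp_rot: [0.18, 3.131, 0.001]
wrist_force: [1.0, 0.3, 0.5]
width: 0.586
grip_force: 0.0
```

```bash
python3 chk.py; python3 - <<'E'
from nest import *
c=bot.read_camera("wrist");save(c,"w8.png",(205,240,335,340),6)
wood(c)
a=np.radians(-6.6);R=np.array([[np.cos(a),-np.sin(a)],[np.sin(a),np.cos(a)]])
W=white(c,165);P=cloud(c);v,u=np.where((W>0)&(P[...,2]<.008));l=(onz(c,np.c_[u,v],0.)[:,:2]-[.6535,.0213])@R
l=l[(abs(l)<.09).all(1)&(l[:,0]>-.055)]
for s in(-1,1):
  k=l[l[:,1]*s>0]; print(s,len(k),k[:,1].min().round(4),k[:,1].max().round(4)) if len(k) else 0
E
```

```text
t 18.28 pos [0.4195 0.0399 0.4262] yaw -6.58 zax [ 0.005  0.001 -1.   ] F [1.  0.3 0.5] w 0.586 g 0.0 j6 -1.42
nest in press frame 832 [-0.0619 -0.0564] [0.0607 0.0603] c -0.0007 0.0014  size 117.3 121.2  yaw -0.82
outline [-0.0757 -0.0721] [0.0756 0.0775]
top [211 165] 376 z 0.0249 c 0.4252 -0.0196  size 33.0 25.5  yaw 27.34 [ 0.4069 -0.0326] [ 0.44   -0.0056]
top [335 177] 459 z 0.0248 c 0.4554 0.1237  size 32.1 33.1  yaw -3.20 [0.4388 0.1074] [0.4719 0.1398]
top [405 277] 1355 z 0.0212 c 0.6201 0.2243  size 73.3 82.1  yaw -7.84 [0.5748 0.1843] [0.6585 0.2628]
top [457 291] 1085 z 0.0212 c 0.6430 0.2874  size 35.5 107.5  yaw -8.80 [0.5893 0.2675] [0.6987 0.3102]
top [241 299] 975 z 0.0211 c 0.6226 -0.0062  size 51.9 70.7  yaw -7.06 [ 0.5849 -0.0361] [0.657  0.0233]
top [299 300] 883 z 0.0211 c 0.6314 0.0613  size 48.1 69.6  yaw -5.59 [0.5956 0.0387] [0.668  0.0865]
fin [453 256] 441 z 0.0568 c 0.5618 0.2564  size 16.0 49.7  yaw -8.76 [0.5364 0.2459] [0.5873 0.2665]
fin [271 283] 342 z 0.0570 c 0.5710 0.0342  size 11.5 51.8  yaw -8.15 [0.5449 0.0256] [0.5971 0.0427]
-1 273 -0.0719 -0.0632
1 99 0.0699 0.078
```

View pics/w8.png

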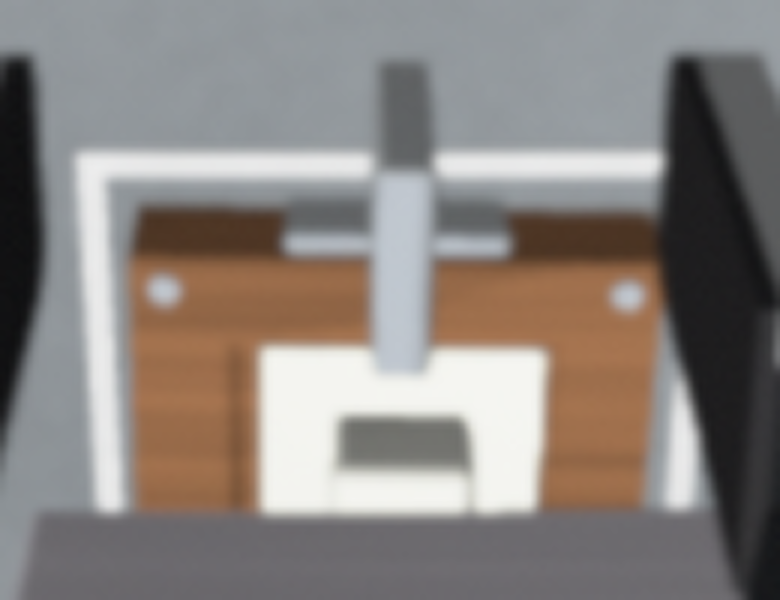

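```bash
python3 -c "
from workcell import bot
print(bot.finish_job())"
```

```text
the job is handed in; nothing more can be done
None
```

I handed the job in at about 18 s. The finished round nest, with its pack, is square in the side outline. The square shell is flat in its pocket, and that nest is square under the sealer to within about 2 mm and 2°. I moved nothing else.

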